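Fetch the rear press die from a crowded hook

ROBOT

A 6-joint arm with a two-finger parallel gripper is mounted at the origin on a cart in front of the work surface, level with it; the furniture and walls round the work are solid. World frame = base frame: x ahead of the robot, y to its left, z up, the work surface at z = 0. Lengths are in m, angles in degrees, forces in N, time in s.
With the tool pointing down it reaches from about 0.375 to 0.9 m from the base axis. Payload 3.1 kg.
Tool frame: the origin (TCP) lies on the centre line of the jaws, within the pads' length; the fingertips stand finger_overhang ahead of it and the grasp point (between the pads) lies 5 mm behind it (finger_overhang is the distance from the TCP to the fingertips, in m); z points along the fingers, y is the line along which they close (so a half turn about z gives the same grasp; the last joint's range is limited). The gripper opens to 87 mm and grips with 3 to 60 N. Pads are 19 mm wide; open, the fingers measure 117 mm over their backs; the gripper's body (75 mm by 190 mm) begins 51 mm behind the grasp point.
Start: joints at [65.69, 30.224, 82.088, -0, 67.689, -10.227], TCP at [0.152, 0.606, 0.237] pointing down, gripper open.
Joint ranges: [-176.69, 176.69], [-43.24, 126.21], [12.49, 139.97], [-82, 262], [0, 151.66], [-163.58, 163.58]. Speed limits (degrees/s): [159.86, 159.86, 180, 180, 180, 180].

INTERFACE

Orientations are given as a 3x3 rotation matrix whose columns are the frame's x, y, z axes.
In Python, from rig import read_state, capture, calibration, hand_in, finger_overhang gives the robot as it stands.
- The arm moves only by the tool send_rows, never from a script. Its argument "plan" is a list of rows, each a list of 5 numbers: the closure in counts, from 0 (fully open) to 255 (shut), then the shift along the tool's x, y, z in m, then the turn about the tool's z in rad. A call has 1 to 20 rows; each row shifts and turns the commanded pose from where the row before left it, along the tool's axes as they then stand; what a row does not reach is not made up. A row lasts 1/12 s, in which the tool goes at most 41.7 mm and 7.16 degrees, less where a joint would pass 70% of its speed; a pose out of reach is approached as far as the arm can. A call is refused whole if a number of a shift passes 0.0417 or a number of a turn 0.125, either way. A call with a gripper value outside its range is refused whole. The fingers move at their own pace and stop on an object; the grip force is fixed at half the most. Time passes only in rows, so rows that do not move let the fingers close. It gives the time, the measured TCP pose, the force, the opening and the grip force at its end, in the units of the state.
- read_state(): the state, without advancing time (a new reading comes with each control period).
- capture(name): name is "scene" or "top"; returns (picture, depth): 384x512x3 uint8, blue, green, red; 384x512 float32, m along the optical axis (not along the pixel's ray), 0 where there is no reading.
- calibration(name): a dict with "fx", "fy", "cx", "cy" (pixels), "dist_coeffs" ([k1, k2, p1, p2, k3] as OpenCV has them; the pictures are not rectified), "xyz" and "rotation" of the camera in the world. Camera axes: x right, y down, z forward; pixel columns grow to the right and rows downward; lengths in m; the calibration is good to about 2 mm. A picture is of the moment at which its call begins. calibration takes no time and is no camera call.
- hand_in(): hands the job in; it is judged then, once.
The state is a dict: "time_s": time; "joint_positions": joint angles; "qvel": joint speeds; "tau": joint torques, N m; "position": TCP position; "tcp_rot": TCP orientation; "force": force on the tool from outside, world axes, zero at the start; "moment": the same for the moment, N m; "opening": opening from 0.0 (shut) to 1.0 (fully open); "grasp_force": force on a finger pad.
Only numpy, scipy, OpenCV 4.12 (cv2) and the standard library are available. Lean on these libraries where they do the work, as an engineer would, in place of code of your own. Each camera call takes 0.05 s, during which the arm holds its last target. There are 200 camera calls.

TASK

The die with the red knob hangs behind two others on the crowded hook. Move the two front dies one at a time to the spare hook, sliding each gently back along the prongs until you feel the orange spring stop give by a few millimetres (for the second die, through the first), without driving the stop to its end, and leave both hanging there. Then take the red die off and stand it down in the pocket of the wooden block, leaving everything else as it is.

Things in the scene. Friction and masses are not known exactly. Their poses are not given: they have to be found in the camera images.
- crowded_hook: Fixed green stand, base 175x64 mm, with a hook of two level steel prongs towards its -x. Origin on the bench under the slot between them; x along the prongs to the post, y across, z up. At the start three dies hang in a row about 31 mm apart: red at the back (x about 45 mm), blue and yellow in front (x about 14 and -17 mm), in either order. Fixed orange stop behind, face at x = 62 mm.
- crowded_mouth (a point): Front end of the crowded hook's straight slot, on its centre line, level with the prongs' upper face (x = -55, z = 80 mm of the stand). Prongs 8 mm wide and 8 mm thick, 13 mm apart. From here the tips bend outwards (flared mouth) 20 mm further to -x and up to z = 87 mm, so a die must be raised 7 to 20 mm to pass them.
- crowded_post (a point): Back end of the crowded hook's slot, at the post (x = 75, y = 0, z = 80 mm of the stand). The post is 20 mm thick, 50 mm wide, 126 mm tall. A die hangs with its neck in the slot and its knob's lower face on the prongs, the underside at z = 20 mm and its knob point at z = 104 mm.
- spare_hook: Second stand, same shape, sizes and frame as the crowded hook, empty; to the left or right of the other. Its stop is a screw through the post along the slot, at z = 104 mm (the height of hung dies' knob points), with a sprung orange cap 18 mm across. The screw is set to any depth and does not yield: the cap's face at rest lies at x = 12 to 52 mm, not reported, to be found by touch.
- spare_mouth (a point): Front end of the spare hook's straight slot, as crowded_mouth (x = -55, z = 80 mm of the stand), with the same flared, upturned tips in front of it.
- spare_post (a point): Back end of the spare hook's slot, at the post (x = 75, z = 80 mm of the stand).
- buffer (a joint): How far the sprung orange cap of the spare hook is pushed in (m): 0 at rest, 0.014 at its end. Its spring pushes back with about 3 N at 0 and 1 N more per mm, plus 0.8 N per 10 mm/s of pushing speed. A steady push of some 3 to 8 mm (6 to 11 N), held about half a second, is wanted; it springs back when let go and slides the dies along.
- blue_die_grip (a point): Upright press die with a blue knob (loose, 0.10 to 0.21 kg). From its underside up: steel body 24 mm across, 30 mm tall; neck 10 mm across up to 60 mm; round knob 26 mm across up to 100 mm. This point: on its axis in the knob, 84 mm above the underside, 16 mm below the top; grip here, across the prongs. Its spin is of no matter. One of the two front dies.
- yellow_die_grip (a point): Upright press die with a yellow knob (loose, 0.10 to 0.21 kg). From its underside up: steel body 24 mm across, 30 mm tall; neck 10 mm across up to 60 mm; round knob 26 mm across up to 100 mm. This point: on its axis in the knob, 84 mm above the underside, 16 mm below the top; grip here, across the prongs. Its spin is of no matter. One of the two front dies.
- red_die_grip (a point): Upright press die with a red knob (loose, 0.10 to 0.21 kg). From its underside up: steel body 24 mm across, 30 mm tall; neck 10 mm across up to 60 mm; round knob 26 mm across up to 100 mm. This point: on its axis in the knob, 84 mm above the underside, 16 mm below the top; grip here, across the prongs. Its spin is of no matter. The die wanted; the rearmost.
- blue_die: The blue die: the point at the centre of its underside.
- yellow_die: The yellow die: the point at the centre of its underside.
- red_die: The red die: the point at the centre of its underside.
- block: Fixed wooden block 85x85x30 mm, origin at the centre of its underside, with one round pocket at the centre of its top, 30 mm across and 14 mm deep, with a bevelled mouth.
- pocket_floor (a point): Centre of the pocket's floor, 16 mm above the bench. When a die stands there, its underside is at this point and its knob point 84 mm above it.
- rivet_tin: Bystander, to be left alone: round white tin with an orange label, 67 mm across, 32 mm tall. Origin under its centre.
- beeswax: Bystander, to be left alone: yellow-brown wax block 35x52x21 mm. Origin under its centre.
- glue_bottle: Bystander, to be left alone: white bottle with orange cone tip, 43 mm across, 143 mm tall. Origin under its centre.
- dye_jar: Bystander, to be left alone: small black-capped jar, 32 mm across, 52 mm tall. Origin under its centre.

How it is judged (in metres and radians):
On the way, in this order (a step that is already met when the one before it is completed fails the run):
1. One front die hangs on the spare hook and, slid back, presses the spring stop in by more than 2 mm for 0.3 s (value of joint buffer above 0.002 m and (((x of blue_die_grip in the frame of spare_hook between -0.05 and 0.06 m and y of blue_die_grip in the frame of spare_hook between -0.006 and 0.006 m and z of blue_die_grip in the frame of spare_hook between 0.098 and 0.11 m) and contact force between blue_die and spare_hook above 2.5 N) or ((x of yellow_die_grip in the frame of spare_hook between -0.05 and 0.06 m and y of yellow_die_grip in the frame of spare_hook between -0.006 and 0.006 m and z of yellow_die_grip in the frame of spare_hook between 0.098 and 0.11 m) and contact force between yellow_die and spare_hook above 2.5 N))), for 0.3 s.
2. Both front dies hang on the spare hook and the row presses the spring stop in by more than 2 mm for 0.3 s (value of joint buffer above 0.002 m and x of blue_die_grip in the frame of spare_hook between -0.05 and 0.06 m and y of blue_die_grip in the frame of spare_hook between -0.006 and 0.006 m and z of blue_die_grip in the frame of spare_hook between 0.098 and 0.11 m and x of yellow_die_grip in the frame of spare_hook between -0.05 and 0.06 m and y of yellow_die_grip in the frame of spare_hook between -0.006 and 0.006 m and z of yellow_die_grip in the frame of spare_hook between 0.098 and 0.11 m and contact force between any of blue_die, yellow_die and spare_hook above 2.5 N), for 0.3 s.
At the end, for the whole second after the job is handed in: Blue and yellow dies hang still on the spare hook (knobs on the prongs, within 6 mm of seated height and slot centre); the red die stands still in the pocket, upright within 0.12 rad, on its floor within 4 mm, within 5 mm of its centre (x of blue_die_grip in the frame of spare_hook between -0.05 and 0.06 m and y of blue_die_grip in the frame of spare_hook between -0.006 and 0.006 m and z of blue_die_grip in the frame of spare_hook between 0.098 and 0.11 m and x of yellow_die_grip in the frame of spare_hook between -0.05 and 0.06 m and y of yellow_die_grip in the frame of spare_hook between -0.006 and 0.006 m and z of yellow_die_grip in the frame of spare_hook between 0.098 and 0.11 m and horizontal distance between red_die and pocket_floor below 0.005 m and z of red_die in the frame of pocket_floor between -0.003 and 0.004 m and linear speed of each of blue_die, yellow_die, red_die below 0.02 m/s and angle between each of blue_die_grip, yellow_die_grip, red_die_grip's own z axis and vertical below 0.12 rad); the robot touches nothing.
It fails at once if A die is banged or jammed against either hook with more than 50 N (contact force between any of blue_die, yellow_die, red_die and crowded_hook above 50 N or contact force between any of blue_die, yellow_die, red_die and spare_hook above 50 N).
It fails at once if The spring stop is pushed with more than about 15 N, almost to its end (more than 12.5 mm) (value of joint buffer above 0.0125 m).
It fails at once if A die is tipped over or dropped from its upright carry (more than 0.6 rad) (angle between any of blue_die_grip, yellow_die_grip, red_die_grip's own z axis and vertical above 0.6 rad).
It fails at once if A bystander is moved more than 20 mm (distance of any of rivet_tin, beeswax, glue_bottle, dye_jar from where it was at the start of the episode above 0.02 m).
It also fails if it takes over 72 s, if anything falls off the work surface, if the arm or the gripper's body presses on something with over 40 N, if the wrist force passes 120 N, or if a joint passes its speed limit or range.

## Working session

There is one attempt and no reset: what is moved stays moved. The work goes in short steps, Python scripts to look and compute and a tool call to move; the robot and the scene stay as the last step left them, time stands still between calls to the robot, and variables do not carry over. Pictures are saved under pics/ and viewed, at most 13 in all, crops included, and the job is handed in when it is done.

Besides the shell and the picture viewer there is one more tool, called after ">>>" in YAML: its name, and indented under it one key for each argument. send_rows: Moves the arm, as the interface text tells. Its arguments: {"type":"object","properties":{"plan":{"type":"array","items":{"type":"array","items":{"type":"number"}}}},"required":["plan"]}

```bash
mkdir -p pics
cat > h.py <<'E'
import numpy as np, cv2
from rig import *
def und(n,uv):
    c=calibration(n);K=np.array([[c['fx'],0,c['cx']],[0,c['fy'],c['cy']],[0,0,1]])
    p=cv2.undistortPoints(np.float64(uv).reshape(-1,1,2),K,np.float64(c['dist_coeffs'])).reshape(-1,2)
    return c,np.c_[p,np.ones(len(p))]
def at_depth(n,uv,d):
    c,p=und(n,uv);return (p*np.reshape(d,(-1,1)))@np.array(c['rotation']).T+np.array(c['xyz'])
def on_plane(n,uv,z):
    c,p=und(n,uv);r=p@np.array(c['rotation']).T;o=np.array(c['xyz'])
    return o+r*((z-o[2])/r[:,2:3])
def cloud(n,dep):
    v,u=np.mgrid[0:dep.shape[0],0:dep.shape[1]]
    P=at_depth(n,np.c_[u.ravel(),v.ravel()],dep.ravel()).reshape(*dep.shape,3)
    P[dep==0]=np.nan;return P
E
python3 - <<'E'
from h import *
print(finger_overhang if not callable(finger_overhang) else finger_overhang()); s=read_state(); print(s)
for n in('scene','top'):
    b,d=capture(n);cv2.imwrite(f'pics/{n}0.png',b);np.savez(f'{n}0.npz',b=b,d=d);c=calibration(n);print(c)
E
```

```text
0.014
{'time_s': 0.0, 'joint_positions': array([ 6.56906097e+01,  3.02792179e+01,  8.21584642e+01, -1.96412064e-04,
        6.76877285e+01, -1.02264452e+01]), 'qvel': array([-0.08091229, -0.09423941,  0.02138964, -0.08603781, -0.03385096,
        0.05234843]), 'tau': array([-1.53565197e-04, -4.40039957e+01, -1.76593208e+01,  6.35053706e-02,
        5.84863883e-02, -1.66992845e-04]), 'position': array([0.15174285, 0.60556166, 0.23555736]), 'tcp_rot': array([[-9.69944632e-01,  2.43324071e-01, -8.98170442e-04],
       [ 2.43325424e-01,  9.69942655e-01, -1.99606189e-03],
       [ 3.85483918e-04, -2.15461722e-03, -9.99997605e-01]]), 'force': array([ 0.60560568, -0.20627379, -0.15541019]), 'moment': array([-0.0186732 ,  0.0270412 , -0.00976328]), 'grasp_force': 0.0, 'opening': 0.99717460431514}
{'fx': 400.1344245668754, 'fy': 400.1344245668754, 'cx': 254.14602009248853, 'cy': 192.34921510070134, 'dist_coeffs': array([-0.02267442,  0.        ,  0.        ,  0.        ,  0.        ]), 'xyz': array([ 0.03942471, -0.73312698,  0.65789415]), 'rotation': array([[ 0.82570033, -0.2800462 ,  0.48968672],
       [-0.56390425, -0.43314771,  0.70313232],
       [ 0.01519715, -0.85671301, -0.51556945]])}
{'fx': 453.6715220929287, 'fy': 453.6715220929287, 'cx': 249.91145021945673, 'cy': 191.5663938316424, 'dist_coeffs': array([-0.02940184,  0.        ,  0.        ,  0.        ,  0.        ]), 'xyz': array([0.4908939 , 0.01257905, 1.44136714]), 'rotation': array([[ 0.00471494, -0.99742549,  0.07155534],
       [-0.99991185, -0.00559066, -0.01204295],
       [ 0.01241199, -0.07149225, -0.99736393]])}
```

View pics/scene0.png

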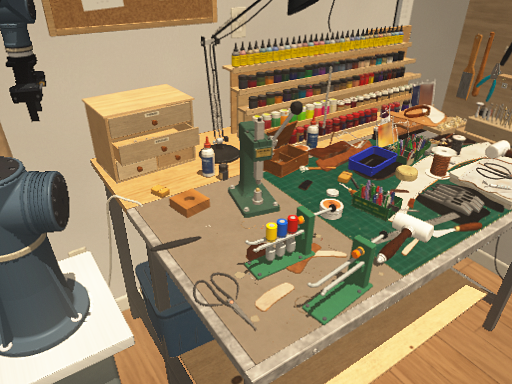

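View pics/top0.png

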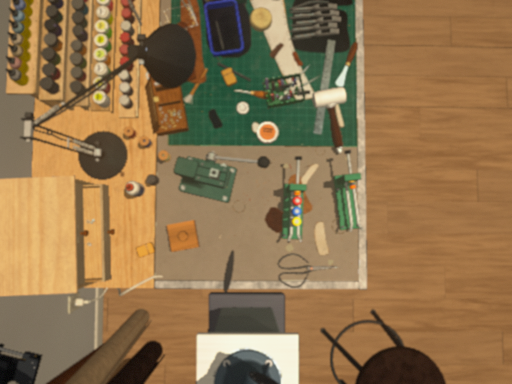

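The scene view shows yellow, blue and red knobs at about (271,232), (282,228) and (293,222) on the crowded hook. The spare hook is to its right, with the orange cap near (357,253), and the block is at (190,203). In the top view the hooks are at (293,210) and (345,205) and the block is at (183,235).

```bash
cat > m.py <<'E'
from h import *
for n in('top','scene'):
    f=np.load(f'{n}0.npz');b,d=f['b'],f['d'];P=cloud(n,d);hsv=cv2.cvtColor(b,cv2.COLOR_BGR2HSV);H,S,V=cv2.split(hsv)
    X,Y,Z=P[...,0],P[...,1],P[...,2]
    roi=(X>.3)&(X<.8)&(Y<0.05)&(Y>-.35)
    for nm,m in dict(yel=(H>20)&(H<35)&(S>150),blu=(H>100)&(H<130)&(S>120),red=((H<6)|(H>174))&(S>150),ora=(H>6)&(H<18)&(S>190)).items():
        m=m&roi&(Z>.07)&(Z<.14)
        k,lab,st,ce=cv2.connectedComponentsWithStats(m.astype(np.uint8))
        for i in range(1,k):
            if st[i,4]>5:
                q=P[lab==i];print(n,nm,st[i],ce[i].round(1),np.median(q,0).round(4),q.min(0).round(3),q.max(0).round(3), 'ray z.12',on_plane(n,ce[i],.12 if n=='top' else .105).round(4))
    g=(H>40)&(H<95)&(S>90)
    for nm,r in dict(crowd=roi&(Y>-.17),spare=roi&(Y<-.19)).items():
        m=g&r&(Z>.002)&(Z<.03)
        k,lab,st,ce=cv2.connectedComponentsWithStats(m.astype(np.uint8))
        i=1+np.argmax(st[1:,4]);q=P[m]
        rc=cv2.minAreaRect(q[:,:2].astype(np.float32)*1000);print(n,nm,'base',m.sum(),rc,np.median(q[:,2]))
        m=g&r&(Z>.118)&(Z<.135);q=P[m]
        if len(q)>4: print(n,nm,'posttop',len(q),q.mean(0).round(4),cv2.minAreaRect(q[:,:2].astype(np.float32)*1000))
    m=(X>.3)&(X<.55)&(Y>.1)&(Y<.35)&(Z>.026)&(Z<.034)&(H<25)&(S>80)
    q=P[m];print(n,'block',len(q),q.mean(0),cv2.minAreaRect(q[:,:2].astype(np.float32)*1000))
f=np.load('top0.npz')
a=cv2.resize(f['b'][145:260,150:370],None,fx=3.6,fy=3.6,interpolation=cv2.INTER_CUBIC);cv2.imwrite('pics/topc.png',a)
f=np.load('scene0.npz')
a=cv2.resize(f['b'][180:330,230:400],None,fx=4,fy=4,interpolation=cv2.INTER_CUBIC);cv2.imwrite('pics/scc.png',a)
E
python3 m.py
```

```text
top yel [292 217   9   9  47] [295.6 221. ] [ 0.5006 -0.1353  0.1187] [ 0.489 -0.15   0.112] [ 0.512 -0.126  0.125] ray z.12 [[ 0.5006 -0.1369  0.12  ]]
top blu [292 207   6   8  18] [294.2 210.7] [ 0.5296 -0.1325  0.1192] [ 0.521 -0.141  0.114] [ 0.542 -0.126  0.127] ray z.12 [[ 0.5304 -0.1329  0.12  ]]
top red [292 197   9   8  37] [295.9 200.6] [ 0.5589 -0.1353  0.1209] [ 0.55  -0.151  0.11 ] [ 0.571 -0.127  0.127] ray z.12 [[ 0.5599 -0.138   0.12  ]]
top ora [350 185   5   4  13] [352.  186.4] [ 0.6043 -0.3045  0.1125] [ 0.599 -0.312  0.106] [ 0.608 -0.299  0.115] ray z.12 [[ 0.6026 -0.303   0.12  ]]
top ora [295 191   5   4  14] [296.7 192.9] [ 0.583  -0.1408  0.1116] [ 0.579 -0.149  0.106] [ 0.588 -0.136  0.117] ray z.12 [[ 0.5827 -0.1403  0.12  ]]
top crowd base 558 ((625.1565551757812, -61.03520202636719), (349.11431884765625, 215.46600341796875), 0.1687333732843399) 0.004877109449203054
top crowd posttop 77 [ 0.5995 -0.1416  0.126 ] ((599.9337158203125, -141.77685546875), (43.58018493652344, 15.84508228302002), 87.16221618652344)
top spare base 577 ((639.4095458984375, -265.
[... 1220 characters left out ...]
0.248687744140625), (353.1876525878906, 218.9713134765625), 0.24983735382556915) 0.006238751014638555
scene crowd posttop 102 [ 0.5998 -0.1473  0.1242] ((600.9115600585938, -145.59275817871094), (48.38473892211914, 18.272289276123047), 85.92435455322266)
scene spare base 1287 ((637.635009765625, -270.34161376953125), (324.7184143066406, 158.5529022216797), 0.14082346856594086) 0.00627951415327932
scene spare posttop 134 [ 0.6307 -0.3066  0.1242] ((631.446533203125, -305.32977294921875), (19.21407699584961, 49.632362365722656), 8.442086219787598)
scene block 428 [0.45512482 0.20023946 0.02882361] ((456.1034240722656, 201.77035522460938), (88.6000747680664, 90.33438110351562), 9.3460693359375)
```

View pics/topc.png

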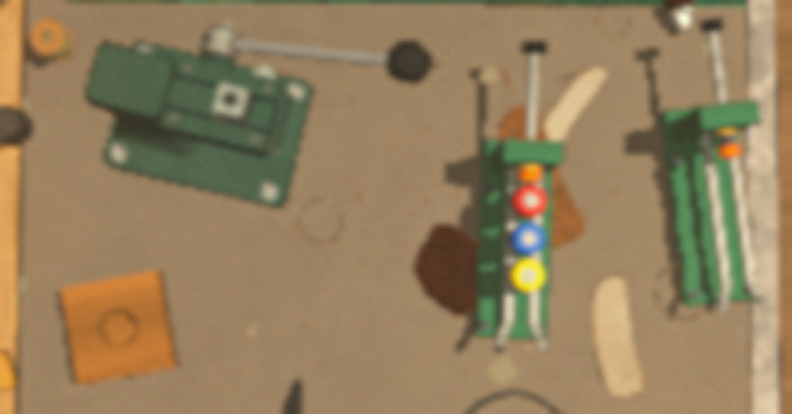

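View pics/scc.png

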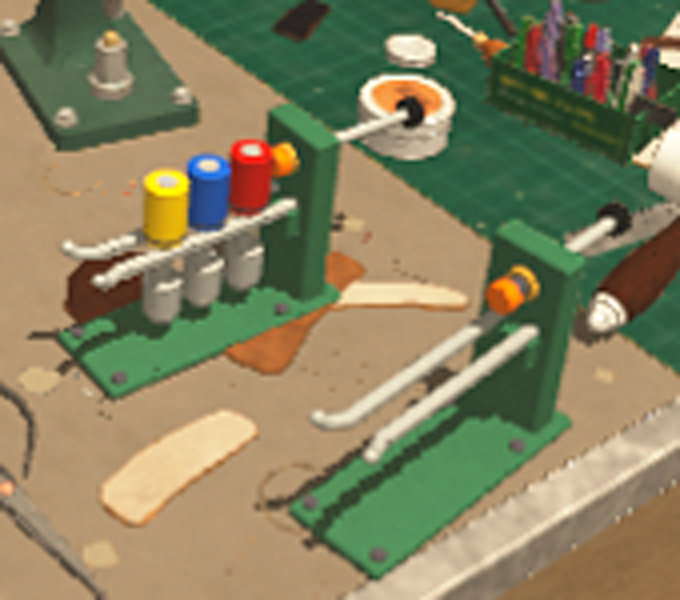

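The crops show the crowded row as yellow in front, then blue, then red. The spare hook is yawed about 7 degrees and its cap stands well forward of the post. Next I'll get the stand frames and knob centres from tighter masks.

```bash
cat > m2.py <<'E'
from h import *
for n in('top','scene'):
    f=np.load(f'{n}0.npz');b,d=f['b'],f['d'];P=cloud(n,d);hsv=cv2.cvtColor(b,cv2.COLOR_BGR2HSV);H,S,V=cv2.split(hsv)
    X,Y,Z=P[...,0],P[...,1],P[...,2]
    g=(H>40)&(H<95)&(S>90)
    for nm,(x0,x1,y0,y1) in dict(crowd=(.4,.64,-.2,-.08),spare=(.43,.67,-.38,-.24)).items():
        r=(X>x0)&(X<x1)&(Y>y0)&(Y<y1)
        m=(g&r&(Z>.001)&(Z<.05)).astype(np.uint8)
        k,lab,st,ce=cv2.connectedComponentsWithStats(m)
        i=1+np.argmax(st[1:,4]);q=P[(g&r&(Z>.0)&(Z<.012))]
        print(n,nm,'base',len(q),cv2.minAreaRect(q[:,:2].astype(np.float32)*1000))
        q=P[g&r&(Z>.119)&(Z<.135)];print('  post rect ctr',np.round(cv2.minAreaRect(q[:,:2].astype(np.float32)*1000)[0],1), np.round(q.mean(0),4))
        w=r&(S<70)&(V>110)&(Z>.068)&(Z<.092);q=P[w]
        print('  prong pts',len(q))
        if len(q)>10:
            # split by side using a line fit
            c=np.polyfit(q[:,0],q[:,1],1);res=q[:,1]-np.polyval(c,q[:,0])
            for sgn in(1,-1):
                s=q[(res*sgn>0)&(q[:,2]<.083)]
                if len(s)>8: cc=np.polyfit(s[:,0]-.53,s[:,1],1);print('   side',sgn,len(s),'yaw',np.degrees(np.arctan(cc[0])).round(2),'y at x=.53',cc[1].round(4),'x rng',s[:,0].min().round(3),s[:,0].max().round(3),'z',np.median(s[:,2]).round(4))
    r=(X>.47)&(X<.575)&(Y>-.17)&(Y<-.11)&(Z>.114)&(Z<.127)
    for cx in (.500,.530,.560):
        q=P[r&(abs(X-cx)<.0145)];print(n,'knob',cx,len(q),((q.min(0)+q.max(0))/2).round(4),q.mean(0).round(4))
    m=(X>.38)&(X<.53)&(Y>.13)&(Y<.27)&(Z>.026)&(Z<.034)
    q=P[m];print(n,'block',len(q),q.mean(0).round(4),cv2.minAreaRect(q[:,:2].astype(np.float32)*1000))
    m=(X>.42)&(X<.49)&(Y>.17)&(Y<.23)&(Z<.023)&(Z>.01)
    q=P[m];print(n,'pocket',len(q),q.mean(0).round(4),((q.min(0)+q.max(0))/2).round(4))
E
python3 m2.py
```

```text
top crowd base 61 ((530.819580078125, -140.26950073242188), (58.01581573486328, 159.49679565429688), 86.52422332763672)
  post rect ctr [ 599.9 -141.8] [ 0.5995 -0.1416  0.126 ]
  prong pts 108
   side 1 47 yaw -3.28 y at x=.53 -0.1275 x rng 0.447 0.573 z 0.0793
   side -1 34 yaw -1.64 y at x=.53 -0.1489 x rng 0.45 0.546 z 0.0798
top spare base 243 ((563.2748413085938, -307.360107421875), (166.94590759277344, 51.24870681762695), 6.646324634552002)
  post rect ctr [ 630.3 -301.2] [ 0.6302 -0.3014  0.1258]
  prong pts 243
   side 1 101 yaw 6.41 y at x=.53 -0.3033 x rng 0.48 0.595 z 0.0787
   side -1 104 yaw 8.31 y at x=.53 -0.3256 x rng 0.478 0.617 z 0.0793
top knob 0.5 62 [ 0.5006 -0.138   0.1199] [ 0.5006 -0.1377  0.1198]
top knob 0.53 60 [ 0.5298 -0.1382  0.1207] [ 0.5308 -0.1381  0.12  ]
top knob 0.56 56 [ 0.5618 -0.1394  0.121 ] [ 0.561  -0.1393  0.1207]
top block 559 [0.4545 0.2039 0.03  ] ((454.5218505859375, 204.268798828125), (85.63397216796875, 82.41619110107422), 10.843437194824219)
top pocket 69 [0.4546 0.2073 0.0165] [0.4621 0.2081 0.0169]
scene crowd base 669 ((533.582824
[... 353 characters left out ...]
70574951171875), (173.2661590576172, 63.536155700683594), 6.320311069488525)
  post rect ctr [ 631.4 -305.3] [ 0.6307 -0.3066  0.1242]
  prong pts 436
   side 1 197 yaw 6.08 y at x=.53 -0.3075 x rng 0.474 0.619 z 0.0783
   side -1 225 yaw 7.67 y at x=.53 -0.3291 x rng 0.477 0.626 z 0.0782
scene knob 0.5 72 [ 0.501  -0.1411  0.1174] [ 0.5004 -0.1431  0.1181]
scene knob 0.53 67 [ 0.5315 -0.1427  0.1175] [ 0.5309 -0.1441  0.1184]
scene knob 0.56 68 [ 0.5611 -0.1443  0.1178] [ 0.561  -0.1457  0.1185]
scene block 428 [0.4551 0.2002 0.0288] ((456.1034240722656, 201.77035522460938), (88.6000747680664, 90.33438110351562), 9.3460693359375)
scene pocket 29 [0.4604 0.2132 0.0178] [0.4464 0.1954 0.0178]
```

```bash
cat >> h.py <<'E'
CR=(np.array([.5175,-.1396]),-2.0); SP=(np.array([.5461,-.3140]),7.0)
def stand(T): # TCP in stand frame
    o,yw=T;s=read_state();a=np.radians(yw);R=np.array([[np.cos(a),-np.sin(a)],[np.sin(a),np.cos(a)]])
    q=R.T@(s['position'][:2]-o);return np.r_[q,s['position'][2]]*1000
def st(T=None):
    s=read_state();R=s['tcp_rot'];y=np.degrees(np.arctan2(-R[1,0],-R[0,0]))
    F=R.T@s['force']
    print('t%.2f pos'%s['time_s'],s['position'].round(4),'yaw%.2f'%y,'Ftool',F.round(1),'M',s['moment'].round(2),'open%.3f g%.1f'%(s['opening'],s['grasp_force']),'stand',stand(T).round(1) if T else '','tilt',R[2].round(3))
def rel(p,yaw): # tool shift (mm, after turn) to world p with stand yaw, and turn needed
    s=read_state();R=s['tcp_rot'];y=np.degrees(np.arctan2(-R[1,0],-R[0,0]));a=np.radians(yaw)
    d=np.array(p)-s['position'];print('turn first',-np.radians(yaw-y).round(3),'then shift mm',(1000*np.array([-(np.cos(a)*d[0]+np.sin(a)*d[1]),-np.sin(a)*d[0]+np.cos(a)*d[1],-d[2]])).round(1))
E
python3 - <<'E'
from h import *
f=np.load('top0.npz');P=cloud('top',f['d']);X,Y,Z=P[...,0],P[...,1],P[...,2]
for x0 in np.arange(.1,.75,.05):
    print(round(x0,2),[ (lambda v: round(float(np.nanmax(v)),2) if v.size else -1)(Z[(X>=x0)&(X<x0+.05)&(Y>=y0)&(Y<y0+.05)]) for y0 in np.arange(-.4,.7,.05)])
rel([.5005,-.139,.16],-2)
E
```

```text
0.1 [-0.78, -0.78, -0.78, -0.78, 0.01, 0.01, 0.01, 0.32, 0.31, 0.01, 0.01, 0.01, -0.78, -0.77, -0.79, -0.78, -0.78, -0.78, 0.34, 0.4, -0.78, -0.4]
0.15 [-0.79, -0.79, -0.78, -0.79, -0.69, -0.69, -0.68, -0.69, -0.69, -0.69, -0.69, -0.69, -0.79, -0.79, -0.78, -0.78, -0.79, -0.78, 0.39, 0.4, 0.32, 0.23]
0.2 [-1, -1, -1, -1, -1, -1, -1, -1, -1, -1, -1, -1, -1, -1, -1, -1, -1, -1, -1, -1, -0.56, -1]
0.25 [0.01, 0.0, 0.01, 0.0, 0.01, 0.01, 0.01, 0.01, 0.01, 0.01, 0.0, 0.01, 0.01, 0.01, 0.01, 0.02, 0.01, 0.01, 0.0, -1, -1, 0.23]
0.3 [0.01, 0.01, 0.01, 0.01, 0.02, 0.01, 0.01, 0.01, 0.01, 0.02, 0.01, 0.01, 0.01, 0.02, 0.02, 0.01, 0.15, 0.24, 0.24, 0.24, 0.24, 0.24]
0.35 [0.01, 0.01, 0.01, 0.02, 0.02, 0.01, 0.01, 0.01, 0.01, 0.01, 0.01, 0.01, 0.01, 0.01, 0.03, 0.01, 0.16, 0.24, 0.24, 0.24, 0.24, 0.24]
0.4 [0.01, 0.01, 0.01, 0.01, 0.09, 0.09, 0.01, 0.01, 0.01, 0.01, 0.01, 0.04, 0.04, 0.03, 0.03, 0.01, 0.16, 0.24, 0.24, 0.24, 0.24, 0.24]
0.45 [0.01, 0.09, 0.02, 0.01, 0.12, 0.13, 0.01, 0.01, 0.01, 0.01, 0.01, 0.04, 0.04, 0.03, 0.01, 0.13, 0.2, 0.24, 0.24, 0.24, 0.24, 0.24]
0.5 [0.01, 0.09, 0.08, 0.01, 0.12, 0.13, 0.01, 0.01, 0.01, 0.01, 0.01, 0.03, 0.01, 0.01, 0.01, 0.01, 0.16, 0.24, 0.24, 0.24, 0.24, 0.24]
0.55 [0.01, 0.11, 0.11, 0.01, 0.13, 0.13, 0.01, 0.01, 0.01, 0.23, 0.22, 0.02, 0.02, 0.01, 0.14, 0.13, 0.16, 0.24, 0.24, 0.24, 0.24, 0.24]
0.6 [0.01, 0.13, 0.13, 0.01, 0.13, 0.13, 0.01, 0.36, 0.32, 0.28, 0.28, 0.24, 0.23, 0.06, 0.14, 0.12, 0.15, 0.24, 0.24, 0.24, 0.24, 0.24]
0.65 [0.01, 0.11, 0.11, 0.01, 0.11, 0.12, 0.01, 0.36, 0.32, 0.26, 0.24, 0.24, 0.23, 0.05, 0.01, 0.02, 0.03, 0.31, 0.42, 0.01, 0.01, 0.01]
0.7 [0.01, 0.11, 0.12, 0.01, 0.01, 0.01, 0.04, 0.03, 0.01, 0.01, 0.01, 0.02, 0.01, 0.05, 0.05, 0.51, 0.49, 0.46, 0.42, 0.01, 0.01, 0.01]
turn first -0.211 then shift mm [-374.5 -732.    75.7]
```

>>> send_rows:
  plan:
    - [0,0,0,-0.03,-0.07]
    - [0,0,0,-0.03,-0.07]
    - [0,0,0,-0.03,-0.07]
    - [0,-0.022,-0.033,0,0]
    - [0,-0.022,-0.033,0,0]
    - [0,-0.022,-0.033,0,0]
    - [0,-0.022,-0.033,0,0]
    - [0,-0.022,-0.033,0,0]
    - [0,-0.022,-0.033,0,0]
    - [0,-0.022,-0.033,0,0]
    - [0,-0.022,-0.033,0,0]
    - [0,-0.022,-0.033,0,0]
    - [0,-0.022,-0.033,0,0]
    - [0,-0.022,-0.033,0,0]
    - [0,-0.022,-0.033,0,0]
    - [0,-0.006,-0.037,0,0]
    - [0,-0.006,-0.037,0,0]
    - [0,-0.006,-0.037,0,0]
    - [0,-0.006,-0.037,0,0]
    - [0,-0.006,-0.037,0,0]

```text
time_s: 1.77
position: [0.4246, 0.0133, 0.3264]
tcp_rot: [[-0.999, 0.036, -0.0], [0.036, 0.999, 0.0], [0.0, 0.0, -1.0]]
force: [0.3, -0.0, 0.2]
opening: 1.004
grasp_force: 0.0
```

```bash
python3 -c "
from h import *
st(CR);rel([.5005,-.139,.16],-2)"
```

```text
t1.77 pos [0.4246 0.0133 0.3264] yaw-2.05 Ftool [-0.3 -0.  -0.2] M [-0.02 -0.01  0.01] open1.004 g0.0 stand [-98.2 149.6 326.4] tilt [ 0.  0. -1.]
turn first -0.001 then shift mm [ -81.2 -149.6  166.4]
```

>>> send_rows:
  plan:
    - [0,-0.0135,-0.025,0.0277,0]
    - [0,-0.0135,-0.025,0.0277,0]
    - [0,-0.0135,-0.025,0.0277,0]
    - [0,-0.0135,-0.025,0.0277,0]
    - [0,-0.0135,-0.025,0.0277,0]
    - [0,-0.0135,-0.025,0.0277,0]
    - [0,0,0,0,0]
    - [0,0,0,0,0]
    - [0,0,0,0,0]

```text
time_s: 2.52
position: [0.5, -0.1373, 0.1601]
tcp_rot: [[-0.999, 0.036, -0.002], [0.036, 0.999, 0.001], [0.002, 0.001, -1.0]]
force: [-0.5, -0.1, 0.1]
opening: 1.001
grasp_force: 0.0
```

```bash
python3 -c "
from h import *
st(CR);rel([.5005,-.139,.099],-2)
for n in ('scene','top'):
    b,d=capture(n);np.savez(n+'1.npz',b=b,d=d)
    a=b[170:330,230:400] if n=='scene' else b[170:250,250:370]
    cv2.imwrite('pics/%s1.png'%n,cv2.resize(a,None,fx=4 if n=='scene' else 6,fy=4 if n=='scene' else 6,interpolation=cv2.INTER_CUBIC)[:590,:790])"
```

```text
t2.52 pos [ 0.5    -0.1373  0.1601] yaw-2.07 Ftool [ 0.5 -0.1 -0.1] M [ 0.06 -0.03 -0.03] open1.001 g0.0 stand [-17.6   1.7 160.1] tilt [ 0.002  0.001 -1.   ]
turn first -0.001 then shift mm [-0.6 -1.7 61.1]
```

View pics/scene1.png

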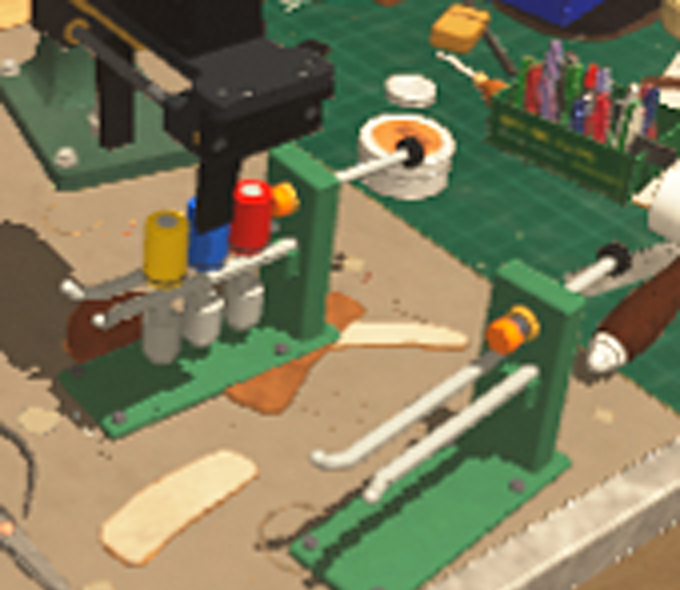

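The view shows the near finger's tip at crop (212,228), apparently above and in line with the yellow knob. I'll check the camera bias on the finger itself.

```bash
python3 -c "
from h import *
f=np.load('scene1.npz');P=cloud('scene',f['d']);V=f['b'].max(2)
X,Y,Z=P[...,0],P[...,1],P[...,2]
m=(V<75)&(abs(X-.5)<.03)&(Y<-.17)&(Y>-.22)&(Z>.13)&(Z<.185)
q=P[m]
for z0 in np.arange(.14,.185,.005):
    s=q[abs(q[:,2]-z0)<.0025]
    if len(s): print(z0.round(3),len(s),np.median(s[:,1]).round(4),s[:,0].min().round(4),s[:,0].max().round(4))
print(q[:,2].min())
"
```

```text
0.145 3 -0.1894 0.4913 0.4988
0.15 17 -0.1896 0.4869 0.5058
0.155 17 -0.1896 0.4878 0.5061
0.16 17 -0.1895 0.487 0.5081
0.165 19 -0.1899 0.4884 0.5052
0.17 14 -0.1905 0.486 0.5038
0.175 15 -0.1923 0.4874 0.5057
0.18 13 -0.1926 0.4871 0.5054
0.14710408787970264
```

>>> send_rows:
  plan:
    - [100,-0.002,-0.0015,0.02,0]
    - [100,0,0,0.02,0]
    - [100,0,0,0.01,0]
    - [130,0,0,0.01,0]
    - [150,0,0,0,0]
    - [165,0,0,0,0]
    - [170,0,0,0,0]
    - [173,0,0,0,0]
    - [173,0,0,0,0]

```text
time_s: 3.37
position: [0.5031, -0.1396, 0.1011]
tcp_rot: [[-0.999, 0.036, 0.001], [0.036, 0.999, -0.001], [-0.001, -0.001, -1.0]]
force: [0.3, 0.6, 0.8]
opening: 0.403
grasp_force: 0.0
```

```bash
python3 -c "
from h import *
st(CR)"
```

```text
t3.37 pos [ 0.5031 -0.1396  0.1011] yaw-2.05 Ftool [-0.2  0.6 -0.8] M [ 0.03 -0.03  0.02] open0.403 g0.0 stand [-14.4  -0.5 101.1] tilt [-0.001 -0.001 -1.   ]
```

>>> send_rows:
  plan:
    - [173,0,0,0,0]
    - [175,0,0,0,0]
    - [177,0,0,0,0]
    - [178,0,0,0,0]
    - [178,0,0,0,0]

```text
time_s: 3.78
position: [0.5027, -0.1397, 0.1005]
tcp_rot: [[-0.999, 0.035, 0.0], [0.035, 0.999, -0.001], [-0.0, -0.001, -1.0]]
force: [-1.2, -1.9, 0.5]
opening: 0.301
grasp_force: 0.8
```

```bash
python3 -c "
from h import *
st(CR)"
```

```text
t3.78 pos [ 0.5027 -0.1397  0.1005] yaw-2.03 Ftool [ 1.1 -2.  -0.5] M [-0.23  0.11  0.01] open0.301 g0.8 stand [-14.8  -0.6 100.5] tilt [-0.    -0.001 -1.   ]
```

>>> send_rows:
  plan:
    - [178,0,-0.001,0,0]
    - [190,0,0,0,0]
    - [255,0,0,0,0]
    - [255,0,0,0,0]
    - [255,0,0,0,0]

```text
time_s: 4.2
position: [0.5025, -0.1402, 0.1004]
tcp_rot: [[-0.999, 0.036, -0.0], [0.036, 0.999, 0.0], [0.0, 0.0, -1.0]]
force: [-0.3, -0.7, 0.7]
opening: 0.292
grasp_force: 30.0
```

```bash
python3 -c "
from h import *
st(CR)"
```

```text
t4.20 pos [ 0.5025 -0.1402  0.1004] yaw-2.05 Ftool [ 0.2 -0.7 -0.7] M [ 0.12  0.02 -0.03] open0.292 g30.0 stand [-14.9  -1.1 100.4] tilt [ 0.  0. -1.]
```

>>> send_rows:
  plan:
    - [255,0,0,-0.007,0]
    - [255,0,0,-0.007,0]
    - [255,0.01,0,0,0]
    - [255,0.015,0,0,0]
    - [255,0.015,0,0,0]

```text
time_s: 4.62
position: [0.4618, -0.1388, 0.1147]
tcp_rot: [[-0.999, 0.035, 0.0], [0.035, 0.999, -0.0], [-0.0, -0.0, -1.0]]
force: [0.2, 0.3, -2.6]
opening: 0.285
grasp_force: 30.0
```

```bash
python3 -c "
from h import *
st(CR)"
```

```text
t4.62 pos [ 0.4618 -0.1388  0.1147] yaw-2.01 Ftool [-0.2  0.3  2.6] M [ 0.06  0.02 -0.03] open0.285 g30.0 stand [-55.7  -1.1 114.7] tilt [-0. -0. -1.]
```

>>> send_rows:
  plan:
    - [255,0.015,0,0,0]
    - [255,0.015,0,0,0]
    - [255,0.015,0,0,0]
    - [255,0.015,0,0,0]
    - [255,0,0,0,-0.079]
    - [255,0,0,0,-0.079]
    - [255,-0.001,-0.03,0,0]
    - [255,-0.001,-0.036,0,0]
    - [255,-0.001,-0.036,0,0]
    - [255,-0.001,-0.036,0,0]
    - [255,-0.001,-0.036,0,0]
    - [255,-0.001,-0.02,0,0]
    - [255,0,0,0,0]
    - [255,0,0,0,0]

```text
time_s: 5.78
position: [0.4314, -0.3294, 0.1143]
tcp_rot: [[-0.993, -0.12, -0.0], [-0.12, 0.993, 0.0], [0.0, 0.0, -1.0]]
force: [-0.3, -0.0, -1.9]
opening: 0.291
grasp_force: 30.0
```

```bash
python3 -c "
from h import *
st(SP)
f=np.load('top0.npz')
b,d=capture('top');np.savez('top2.npz',b=b,d=d)
b,d=capture('scene');np.savez('scene2.npz',b=b,d=d)
cv2.imwrite('pics/scene2.png',cv2.resize(b[190:340,230:400],None,fx=4,fy=4,interpolation=cv2.INTER_CUBIC)[:590,:790])
P=cloud('scene',d);hsv=cv2.cvtColor(b,cv2.COLOR_BGR2HSV);H,S,V=cv2.split(hsv)
X,Y,Z=P[...,0],P[...,1],P[...,2]
# steel body of held die
m=(Y<-.25)&(Y>-.36)&(X>.4)&(X<.47)&(Z>.02)&(Z<.075)
for z0 in (.035,.045,.055,.065,.07):
    q=P[m&(abs(Z-z0)<.005)]
    if len(q): print(z0,len(q),q.min(0).round(4),q.max(0).round(4),q.mean(0).round(4))
"
```

```text
t5.78 pos [ 0.4314 -0.3294  0.1143] yaw6.88 Ftool [0.3 0.  1.9] M [0.1  0.07 0.01] open0.291 g30.0 stand [-115.7   -1.3  114.3] tilt [ 0.  0. -1.]
0.035 10 [ 0.4194 -0.3394  0.0317] [ 0.431 -0.326  0.04 ] [ 0.4239 -0.3343  0.037 ]
0.045 40 [ 0.419  -0.3416  0.0402] [ 0.4381 -0.3251  0.05  ] [ 0.4252 -0.3363  0.0449]
0.055 48 [ 0.4187 -0.3414  0.0501] [ 0.4361 -0.3211  0.06  ] [ 0.4241 -0.3346  0.0552]
0.065 78 [ 0.419  -0.3411  0.0602] [ 0.4426 -0.3181  0.0698] [ 0.429  -0.3308  0.0628]
0.07 19 [ 0.4253 -0.3333  0.0653] [ 0.4345 -0.3261  0.0748] [ 0.4283 -0.3304  0.0702]
```

View pics/scene2.png

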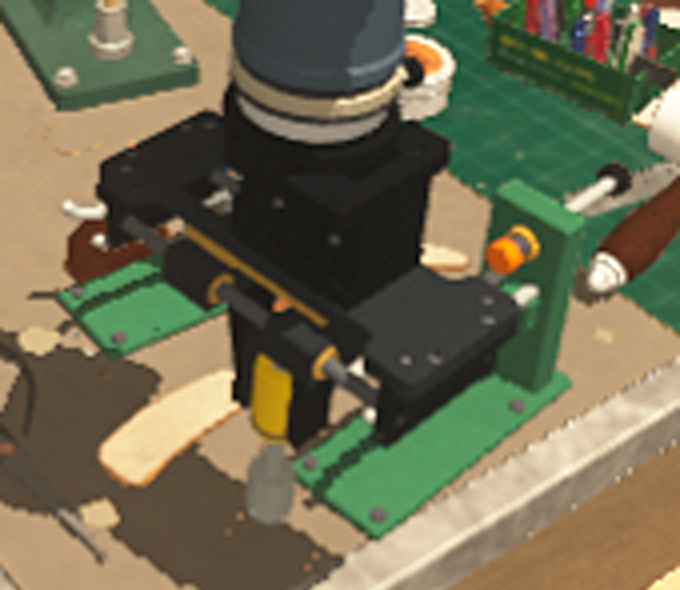

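The held yellow die's axis reads (0.431,-0.3295), which matches the TCP, so the scene camera is unbiased here. The approach line is within about 1 mm.

>>> send_rows:
  plan:
    - [255,-0.015,0,0,0]
    - [255,-0.015,0,0,0]
    - [255,-0.015,0,0,0]
    - [255,-0.01,0,0,0]
    - [255,-0.008,0,0,0]
    - [255,-0.006,0,0,0]
    - [255,0,0,0,0]

```text
time_s: 6.47
position: [0.5016, -0.3194, 0.1143]
tcp_rot: [[-0.992, -0.123, 0.001], [-0.123, 0.992, -0.0], [-0.001, -0.0, -1.0]]
force: [0.2, -0.7, -3.5]
opening: 0.293
grasp_force: 30.0
```

```bash
python3 -c "
from h import *
st(SP)"
```

```text
t6.47 pos [ 0.5016 -0.3194  0.1143] yaw7.07 Ftool [-0.1 -0.7  3.5] M [-0.    0.03 -0.01] open0.293 g30.0 stand [-44.8   0.  114.3] tilt [-0.001 -0.    -1.   ]
```

>>> send_rows:
  plan:
    - [255,-0.01,0,0,0]
    - [255,-0.01,0,0,0]
    - [255,0,0,0.006,0]
    - [255,0,0,0.005,0]
    - [255,0,0,0.003,0]
    - [255,0,0,0,0]
    - [255,0,0,0,0]

```text
time_s: 7.05
position: [0.5202, -0.3173, 0.1004]
tcp_rot: [[-0.993, -0.121, -0.0], [-0.121, 0.993, 0.001], [0.0, 0.001, -1.0]]
force: [-0.2, 1.3, 2.0]
opening: 0.289
grasp_force: 30.0
```

```bash
python3 -c "
from h import *
st(SP)"
```

```text
t7.05 pos [ 0.5202 -0.3173  0.1004] yaw6.97 Ftool [ 0.1  1.4 -2. ] M [ 0.32 -0.04 -0.01] open0.289 g30.0 stand [-2.610e+01 -1.000e-01  1.004e+02] tilt [ 0.     0.001 -1.   ]
```

>>> send_rows:
  plan:
    - [255,-0.008,0,0,0]
    - [255,-0.01,0,0,0]
    - [255,-0.01,0,0,0]
    - [255,-0.006,0,0,0]
    - [255,-0.005,0,0,0]
    - [255,0,0,0,0]

```text
time_s: 7.55
position: [0.561, -0.313, 0.1004]
tcp_rot: [[-0.992, -0.123, 0.002], [-0.123, 0.992, -0.001], [-0.002, -0.001, -1.0]]
force: [1.0, -1.1, 1.7]
opening: 0.288
grasp_force: 30.0
```

```bash
python3 -c "
from h import *
st(SP)"
```

```text
t7.55 pos [ 0.561  -0.313   0.1004] yaw7.04 Ftool [-0.9 -1.3 -1.7] M [ 0.11 -0.1   0.05] open0.288 g30.0 stand [ 14.9  -0.8 100.4] tilt [-0.002 -0.001 -1.   ]
```

>>> send_rows:
  plan:
    - [255,-0.004,0,0,0]
    - [255,-0.004,0,0,0]
    - [255,-0.003,0,0,0]
    - [255,0,0,0,0]

```text
time_s: 7.88
position: [0.5708, -0.3115, 0.1004]
tcp_rot: [[-0.993, -0.122, 0.001], [-0.122, 0.993, 0.0], [-0.001, -0.0, -1.0]]
force: [-1.6, 0.8, 3.4]
opening: 0.292
grasp_force: 30.0
```

```bash
python3 -c "
from h import *
st(SP)"
```

```text
t7.88 pos [ 0.5708 -0.3115  0.1004] yaw7.00 Ftool [ 1.5  1.  -3.4] M [0.07 0.31 0.01] open0.292 g30.0 stand [ 24.8  -0.5 100.4] tilt [-0.001 -0.    -1.   ]
```

>>> send_rows:
  plan:
    - [255,-0.002,0,0,0]
    - [255,-0.002,0,0,0]
    - [255,0,0,0,0]

```text
time_s: 8.13
position: [0.5744, -0.3111, 0.1004]
tcp_rot: [[-0.993, -0.122, 0.0], [-0.122, 0.993, 0.0], [-0.0, 0.0, -1.0]]
force: [-2.9, -0.6, 3.2]
opening: 0.29
grasp_force: 30.0
```

>>> send_rows:
  plan:
    - [255,-0.002,0,0,0]
    - [255,-0.002,0,0,0]
    - [255,0,0,0,0]

```text
time_s: 8.38
position: [0.5786, -0.3106, 0.1004]
tcp_rot: [[-0.993, -0.122, 0.001], [-0.122, 0.993, -0.0], [-0.001, -0.0, -1.0]]
force: [-2.1, -0.8, 4.0]
opening: 0.292
grasp_force: 30.0
```

>>> send_rows:
  plan:
    - [255,-0.002,0,0,0]
    - [255,-0.001,0,0,0]
    - [255,0,0,0,0]

```text
time_s: 8.63
position: [0.5814, -0.3103, 0.1004]
tcp_rot: [[-0.993, -0.122, 0.0], [-0.122, 0.993, -0.0], [-0.0, -0.0, -1.0]]
force: [-3.8, -1.6, 4.2]
opening: 0.288
grasp_force: 30.0
```

>>> send_rows:
  plan:
    - [255,-0.002,0,0,0]
    - [255,-0.001,0,0,0]
    - [255,0,0,0,0]

```text
time_s: 8.88
position: [0.5844, -0.3099, 0.1004]
tcp_rot: [[-0.993, -0.122, 0.0], [-0.122, 0.993, -0.0], [-0.0, -0.0, -1.0]]
force: [-2.8, -0.0, 4.9]
opening: 0.287
grasp_force: 30.0
```

>>> send_rows:
  plan:
    - [255,-0.002,0,0,0]
    - [255,0,0,0,0]
    - [255,0,0,0,0]

```text
time_s: 9.13
position: [0.5865, -0.3096, 0.1004]
tcp_rot: [[-0.993, -0.122, 0.001], [-0.122, 0.993, -0.0], [-0.001, -0.0, -1.0]]
force: [-3.5, -0.8, 3.9]
opening: 0.293
grasp_force: 30.0
```

```bash
python3 -c "
from h import *
st(SP)
b,d=capture('scene');a=b[205:285,310:400];cv2.imwrite('pics/scene3.png',cv2.resize(a,None,fx=7,fy=7,interpolation=cv2.INTER_CUBIC))
st(SP)"
```

```text
t9.13 pos [ 0.5865 -0.3096  0.1004] yaw7.00 Ftool [ 3.6 -0.4 -3.9] M [-0.04  0.57 -0.02] open0.293 g30.0 stand [ 40.6  -0.6 100.4] tilt [-0.001 -0.    -1.   ]
t9.18 pos [ 0.5864 -0.3097  0.1004] yaw7.00 Ftool [ 3.1  0.  -4.1] M [ 0.05  0.57 -0.01] open0.290 g30.0 stand [ 40.6  -0.6 100.4] tilt [-0.001 -0.    -1.   ]
```

View pics/scene3.png

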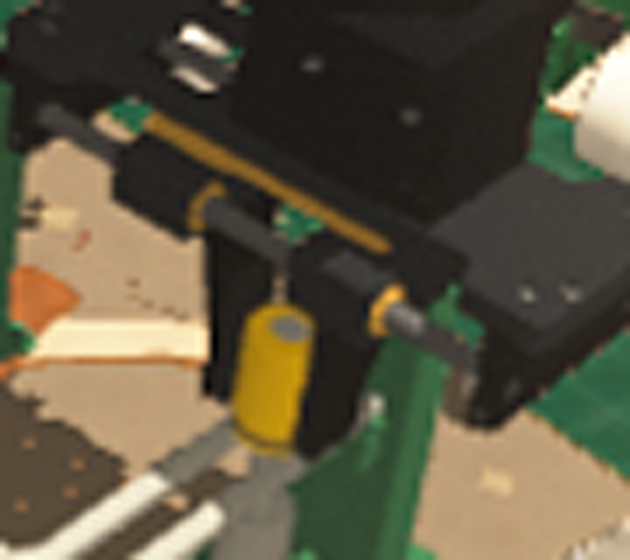

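The view shows the yellow die held upright in the slot close to the post. The cap is hidden behind the gripper, so I go on by feel.

>>> send_rows:
  plan:
    - [255,-0.002,0,0,0]
    - [255,0,0,0,0]
    - [255,0,0,0,0]

```text
time_s: 9.43
position: [0.5876, -0.3095, 0.1003]
tcp_rot: [[-0.993, -0.122, -0.001], [-0.122, 0.993, 0.0], [0.001, 0.0, -1.0]]
force: [-4.3, -1.1, 4.0]
opening: 0.291
grasp_force: 30.0
```

>>> send_rows:
  plan:
    - [255,-0.001,0,0,0]
    - [255,-0.001,0,0,0]
    - [255,0,0,0,0]
    - [255,0,0,0,0]

```text
time_s: 9.77
position: [0.588, -0.3094, 0.1004]
tcp_rot: [[-0.992, -0.123, -0.005], [-0.123, 0.992, 0.0], [0.005, 0.001, -1.0]]
force: [-8.1, -2.3, 6.7]
opening: 0.294
grasp_force: 30.0
```

>>> send_rows:
  plan:
    - [255,-0.001,0,0,0]
    - [255,-0.001,0,0,0]
    - [255,0,0,0,0]
    - [255,0,0,0,0]

```text
time_s: 10.1
position: [0.5891, -0.3092, 0.1004]
tcp_rot: [[-0.992, -0.123, -0.007], [-0.123, 0.992, 0.0], [0.006, 0.001, -1.0]]
force: [-9.7, -1.4, 8.0]
opening: 0.294
grasp_force: 30.0
```

```bash
python3 -c "
from h import *
st(SP)"
```

```text
t10.10 pos [ 0.5891 -0.3092  0.1004] yaw7.05 Ftool [ 9.8 -0.2 -7.9] M [-0.31  1.82 -0.01] open0.294 g30.0 stand [ 43.2  -0.5 100.4] tilt [ 0.006  0.001 -1.   ]
```

>>> send_rows:
  plan:
    - [255,-0.001,0,-0.0005,0]
    - [255,-0.001,0,0,0]
    - [255,-0.001,0,0,0]
    - [255,0,0,0,0]
    - [255,0,0,0,0]

```text
time_s: 10.52
position: [0.5911, -0.3089, 0.1003]
tcp_rot: [[-0.992, -0.123, -0.009], [-0.123, 0.992, 0.001], [0.009, 0.002, -1.0]]
force: [-11.2, -3.8, 7.1]
opening: 0.293
grasp_force: 30.0
```

```bash
python3 -c "
from h import *
st(SP)"
```

```text
t10.52 pos [ 0.5911 -0.3089  0.1003] yaw7.06 Ftool [11.7 -2.4 -7. ] M [-0.43  2.03 -0.03] open0.293 g30.0 stand [ 45.3  -0.4 100.3] tilt [ 0.009  0.002 -1.   ]
```

>>> send_rows:
  plan:
    - [255,-0.001,0,-0.0005,0]
    - [255,-0.001,0,0,0]
    - [255,0,0,0,0]
    - [255,0,0,0,0]
    - [255,0,0,0,0]
    - [255,0,0,0,0]
    - [255,0,0,0,0]
    - [255,0,0,0,0]

```text
time_s: 11.18
position: [0.5924, -0.3087, 0.1004]
tcp_rot: [[-0.992, -0.123, -0.01], [-0.123, 0.992, 0.001], [0.01, 0.002, -1.0]]
force: [-12.0, -3.2, 5.6]
opening: 0.29
grasp_force: 30.0
```

```bash
python3 -c "
from h import *
st(SP)"
```

```text
t11.18 pos [ 0.5924 -0.3087  0.1004] yaw7.06 Ftool [12.3 -1.7 -5.5] M [-0.58  2.1  -0.03] open0.290 g30.0 stand [ 46.6  -0.4 100.4] tilt [ 0.01   0.002 -1.   ]
```

>>> send_rows:
  plan:
    - [255,0.002,0,0,0]
    - [255,0.003,0,0,0]
    - [255,0.003,0,0,0]
    - [255,0.003,0,0,0]
    - [255,0,0,0,0]
    - [255,0,0,0,0]

```text
time_s: 11.68
position: [0.5867, -0.3094, 0.101]
tcp_rot: [[-0.993, -0.122, 0.001], [-0.122, 0.993, 0.0], [-0.001, 0.0, -1.0]]
force: [-0.2, 0.7, -2.1]
opening: 0.293
grasp_force: 30.0
```

```bash
python3 -c "
from h import *
st(SP)"
```

```text
t11.68 pos [ 0.5867 -0.3094  0.101 ] yaw6.99 Ftool [0.1 0.7 2.1] M [ 0.04 -0.02 -0.03] open0.293 g30.0 stand [ 40.8  -0.4 101. ] tilt [-0.001  0.    -1.   ]
```

>>> send_rows:
  plan:
    - [255,0,0,0.0005,0]
    - [180,0,0,0,0]
    - [120,0,0,0,0]
    - [100,0,0,0,0]
    - [100,0,0,0,0]
    - [100,0,0,-0.01,0]
    - [100,0,0,-0.03,0]
    - [100,0,0,-0.035,0]
    - [100,0,0,0,0.079]
    - [100,0,0,0,0.079]
    - [100,0.0123,0.0332,0,0]
    - [100,0.0123,0.0332,0,0]
    - [100,0.0123,0.0332,0,0]
    - [100,0.0123,0.0332,0,0]
    - [100,0.0123,0.0332,0,0]
    - [100,0,0,0,0]
    - [100,0,0,0,0]

```text
time_s: 13.1
position: [0.5302, -0.1399, 0.177]
tcp_rot: [[-0.999, 0.033, 0.001], [0.033, 0.999, -0.0], [-0.001, -0.0, -1.0]]
force: [1.0, -0.9, -0.3]
opening: 0.608
grasp_force: 0.0
```

```bash
python3 -c "
from h import *
st(CR); rel([.531,-.1412,.1008],-2)
b,d=capture('scene');P=cloud('scene',d);hsv=cv2.cvtColor(b,cv2.COLOR_BGR2HSV);H,S,V=cv2.split(hsv)
m=(H>20)&(H<35)&(S>150)&(P[...,1]<-.25)&(P[...,2]>.06)&(P[...,2]<.14)
q=P[m];print(len(q),q.min(0),q.max(0))
cv2.imwrite('pics/scene4.png',cv2.resize(b[170:320,230:400],None,fx=4,fy=4,interpolation=cv2.INTER_CUBIC)[:590,:790])
"
```

```text
t13.10 pos [ 0.5302 -0.1399  0.177 ] yaw-1.88 Ftool [-1.  -0.9  0.3] M [-0.01 -0.01 -0.01] open0.608 g0.0 stand [ 12.7   0.2 177. ] tilt [-0.001 -0.    -1.   ]
turn first 0.002 then shift mm [-0.8 -1.3 76.2]
225 [ 0.57001528 -0.32283128  0.07038146] [ 0.6238486 -0.2821027  0.1208261]
```

View pics/scene4.png

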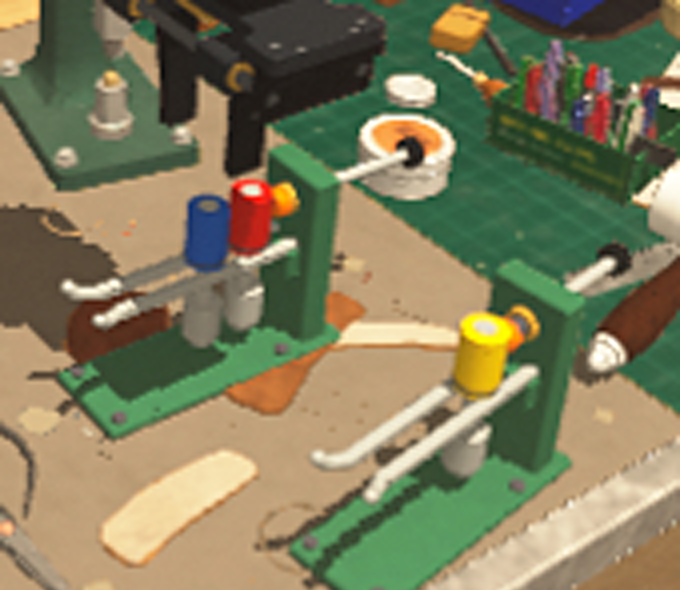

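The yellow die hangs on the spare hook against the cap (crop (485,350)). Blue and red are still in place at (208,230) and (252,215).

>>> send_rows:
  plan:
    - [100,-0.001,-0.001,0.03,0]
    - [100,0,0,0.03,0]
    - [130,0,0,0.016,0]
    - [150,0,0,0,0]
    - [170,0,0,0,0]
    - [174,0,0,0,0]
    - [178,0,0,0,0]
    - [178,0,0,0,0]
    - [178,0,0,0,0]

```text
time_s: 13.9
position: [0.5322, -0.1427, 0.1009]
tcp_rot: [[-0.999, 0.036, 0.002], [0.036, 0.999, -0.001], [-0.002, -0.0, -1.0]]
force: [0.5, 3.1, 0.7]
opening: 0.311
grasp_force: 0.8
```

```bash
python3 -c "
from h import *
st(CR)"
```

```text
t13.90 pos [ 0.5322 -0.1427  0.1009] yaw-2.07 Ftool [-0.4  3.2 -0.7] M [ 0.34 -0.03  0.01] open0.311 g0.8 stand [ 14.8  -2.6 100.9] tilt [-0.002 -0.    -1.   ]
```

>>> send_rows:
  plan:
    - [178,0,0.0012,0,0]
    - [190,0,0,0,0]
    - [255,0,0,0,0]
    - [255,0,0,0,0]
    - [255,0,0,0,0]

```text
time_s: 14.32
position: [0.5322, -0.1419, 0.1007]
tcp_rot: [[-0.999, 0.036, 0.002], [0.036, 0.999, -0.001], [-0.002, -0.001, -1.0]]
force: [-0.7, 0.2, 5.4]
opening: 0.289
grasp_force: 30.0
```

```bash
python3 -c "
from h import *
st(CR)"
```

```text
t14.32 pos [ 0.5322 -0.1419  0.1007] yaw-2.03 Ftool [ 0.7  0.1 -5.4] M [-0.13  0.07 -0.02] open0.289 g30.0 stand [ 14.8  -1.8 100.7] tilt [-0.002 -0.001 -1.   ]
```

>>> send_rows:
  plan:
    - [255,0,0,-0.007,0]
    - [255,0,0,-0.007,0]
    - [255,0.01,0,0,0]
    - [255,0.015,0,0,0]
    - [255,0.015,0,0,0]

```text
time_s: 14.73
position: [0.4904, -0.1396, 0.1138]
tcp_rot: [[-0.999, 0.035, -0.001], [0.035, 0.999, 0.0], [0.001, 0.0, -1.0]]
force: [-0.0, -0.2, -2.3]
opening: 0.287
grasp_force: 30.0
```

```bash
python3 -c "
from h import *
st(CR)"
```

```text
t14.73 pos [ 0.4904 -0.1396  0.1138] yaw-2.02 Ftool [ 0.  -0.2  2.3] M [ 0.02  0.07 -0.02] open0.287 g30.0 stand [-27.1  -1.  113.8] tilt [ 0.001  0.    -1.   ]
```

>>> send_rows:
  plan:
    - [255,0.015,0,0,0]
    - [255,0.015,0,0,0]
    - [255,0.015,0,0,0]
    - [255,0.015,0,0,0]
    - [255,0.015,0,0,0]
    - [255,0.015,0,0,0]
    - [255,0,0,0,-0.079]
    - [255,0,0,0,-0.079]
    - [255,-0.001,-0.03,0,0]
    - [255,-0.001,-0.036,0,0]
    - [255,-0.001,-0.036,0,0]
    - [255,-0.001,-0.036,0,0]
    - [255,-0.001,-0.036,0,0]
    - [255,-0.001,-0.02,0,0]
    - [255,0,0,0,0]
    - [255,0,0,0,0]

```text
time_s: 16.07
position: [0.4304, -0.3291, 0.1135]
tcp_rot: [[-0.993, -0.12, -0.001], [-0.12, 0.993, 0.001], [0.001, 0.001, -1.0]]
force: [-1.1, 1.1, -2.6]
opening: 0.292
grasp_force: 30.0
```

```bash
python3 -c "
from h import *
st(SP)"
```

```text
t16.07 pos [ 0.4304 -0.3291  0.1135] yaw6.88 Ftool [1.  1.2 2.6] M [ 0.07 -0.02 -0.01] open0.292 g30.0 stand [-116.7   -0.9  113.5] tilt [ 0.001  0.001 -1.   ]
```

>>> send_rows:
  plan:
    - [255,-0.015,0,0,0]
    - [255,-0.015,0,0,0]
    - [255,-0.015,0,0,0]
    - [255,-0.01,0,0,0]
    - [255,-0.008,0,0,0]
    - [255,-0.006,0,0,0]
    - [255,0,0,0,0]

```text
time_s: 16.65
position: [0.5005, -0.3194, 0.1138]
tcp_rot: [[-0.992, -0.123, 0.001], [-0.123, 0.992, 0.0], [-0.001, 0.0, -1.0]]
force: [0.0, 0.5, -0.8]
opening: 0.288
grasp_force: 30.0
```

```bash
python3 -c "
from h import *
st(SP)"
```

```text
t16.65 pos [ 0.5005 -0.3194  0.1138] yaw7.05 Ftool [-0.1  0.5  0.8] M [-0.02 -0.01  0.05] open0.288 g30.0 stand [-45.9   0.2 113.8] tilt [-0.001  0.    -1.   ]
```

>>> send_rows:
  plan:
    - [255,-0.011,0,0,0]
    - [255,-0.011,0,0,0]
    - [255,0,0,0.006,0]
    - [255,0,0,0.004,0]
    - [255,0,0,0.003,0]
    - [255,0,0,0,0]
    - [255,0,0,0,0]

```text
time_s: 17.23
position: [0.5212, -0.317, 0.1008]
tcp_rot: [[-0.993, -0.121, -0.0], [-0.121, 0.993, 0.001], [0.0, 0.001, -1.0]]
force: [0.4, 1.8, 1.3]
opening: 0.289
grasp_force: 30.0
```

```bash
python3 -c "
from h import *
st(SP)"
```

```text
t17.23 pos [ 0.5212 -0.317   0.1008] yaw6.97 Ftool [-0.6  1.7 -1.3] M [ 0.31 -0.06  0.03] open0.289 g30.0 stand [-2.510e+01  1.000e-01  1.008e+02] tilt [ 0.     0.001 -1.   ]
```

>>> send_rows:
  plan:
    - [255,-0.008,0,0,0]
    - [255,-0.01,0,0,0]
    - [255,-0.006,0,0,0]
    - [255,-0.004,0,0,0]
    - [255,0,0,0,0]

```text
time_s: 17.65
position: [0.5511, -0.3142, 0.1008]
tcp_rot: [[-0.992, -0.123, 0.002], [-0.123, 0.992, -0.001], [-0.002, -0.001, -1.0]]
force: [1.2, 0.4, -1.2]
opening: 0.291
grasp_force: 30.0
```

>>> send_rows:
  plan:
    - [255,-0.002,0,0,0]
    - [255,-0.002,0,0,0]
    - [255,0,0,0,0]

```text
time_s: 17.9
position: [0.5534, -0.3135, 0.1008]
tcp_rot: [[-0.993, -0.122, -0.0], [-0.122, 0.993, 0.0], [-0.0, 0.0, -1.0]]
force: [0.4, 0.6, 0.2]
opening: 0.289
grasp_force: 30.0
```

>>> send_rows:
  plan:
    - [255,-0.002,0,0,0]
    - [255,-0.001,0,0,0]
    - [255,0,0,0,0]

```text
time_s: 18.15
position: [0.5564, -0.3131, 0.1008]
tcp_rot: [[-0.993, -0.122, 0.0], [-0.122, 0.993, 0.0], [-0.0, 0.0, -1.0]]
force: [-0.7, 0.1, -1.3]
opening: 0.289
grasp_force: 30.0
```

```bash
python3 -c "
from h import *
st(SP)"
```

```text
t18.15 pos [ 0.5564 -0.3131  0.1008] yaw6.99 Ftool [0.7 0.2 1.3] M [0.05 0.13 0.02] open0.289 g30.0 stand [ 10.4  -0.4 100.8] tilt [-0.  0. -1.]
```

>>> send_rows:
  plan:
    - [255,-0.002,0,0.0005,0]
    - [255,-0.001,0,0,0]
    - [255,0,0,0,0]

```text
time_s: 18.4
position: [0.559, -0.3129, 0.1007]
tcp_rot: [[-0.993, -0.122, -0.001], [-0.122, 0.993, -0.0], [0.001, 0.0, -1.0]]
force: [-4.1, -0.8, 4.8]
opening: 0.29
grasp_force: 30.0
```

>>> send_rows:
  plan:
    - [255,-0.002,0,0,0]
    - [255,0,0,0,0]
    - [255,0,0,0,0]

```text
time_s: 18.65
position: [0.5611, -0.3127, 0.1007]
tcp_rot: [[-0.993, -0.122, -0.0], [-0.122, 0.993, -0.0], [0.0, -0.0, -1.0]]
force: [-3.5, 0.9, 5.7]
opening: 0.288
grasp_force: 30.0
```

>>> send_rows:
  plan:
    - [255,-0.002,0,0,0]
    - [255,0,0,0,0]
    - [255,0,0,0,0]

```text
time_s: 18.9
position: [0.5621, -0.3125, 0.1007]
tcp_rot: [[-0.992, -0.123, -0.003], [-0.123, 0.992, -0.0], [0.003, 0.0, -1.0]]
force: [-6.5, -0.9, 5.0]
opening: 0.29
grasp_force: 30.0
```

```bash
python3 -c "
from h import *
st(SP)"
```

```text
t18.90 pos [ 0.5621 -0.3125  0.1007] yaw7.04 Ftool [ 6.6 -0.1 -5. ] M [-0.12  1.19  0.01] open0.290 g30.0 stand [ 16.   -0.5 100.7] tilt [ 0.003  0.    -1.   ]
```

>>> send_rows:
  plan:
    - [255,-0.001,0,0,0]
    - [255,-0.001,0,0,0]
    - [255,-0.001,0,-0.0003,0]
    - [255,-0.001,0,-0.0003,0]
    - [255,0,0,0,0]
    - [255,0,0,0,0]

```text
time_s: 19.4
position: [0.5637, -0.312, 0.1007]
tcp_rot: [[-0.992, -0.123, -0.008], [-0.123, 0.992, 0.001], [0.007, 0.002, -1.0]]
force: [-11.2, -2.3, 6.4]
opening: 0.294
grasp_force: 30.0
```

```bash
python3 -c "
from h import *
st(SP)"
```

```text
t19.40 pos [ 0.5637 -0.312   0.1007] yaw7.07 Ftool [11.4 -0.9 -6.3] M [-0.4   1.87  0.01] open0.294 g30.0 stand [ 17.7  -0.2 100.7] tilt [ 0.007  0.002 -1.   ]
```

>>> send_rows:
  plan:
    - [255,-0.001,0,0,0]
    - [255,-0.001,0,-0.0003,0]
    - [255,-0.001,0,0,0]
    - [255,0,0,0,0]
    - [255,0,0,0,0]
    - [255,0,0,0,0]

```text
time_s: 19.9
position: [0.5655, -0.3114, 0.1007]
tcp_rot: [[-0.992, -0.123, -0.01], [-0.123, 0.992, 0.002], [0.01, 0.003, -1.0]]
force: [-13.1, -2.7, 6.0]
opening: 0.291
grasp_force: 30.0
```

```bash
python3 -c "
from h import *
st(SP)"
```

```text
t19.90 pos [ 0.5655 -0.3114  0.1007] yaw7.08 Ftool [13.4 -1.1 -5.9] M [-0.47  2.27  0.04] open0.291 g30.0 stand [ 19.5   0.2 100.7] tilt [ 0.01   0.003 -1.   ]
```

>>> send_rows:
  plan:
    - [255,-0.001,0,0,0]
    - [255,-0.001,0,-0.0003,0]
    - [255,0,0,0,0]
    - [255,0,0,0,0]
    - [255,0,0,0,0]
    - [255,0,0,0,0]
    - [255,0,0,0,0]
    - [255,0,0,0,0]
    - [255,0,0,0,0]

```text
time_s: 20.65
position: [0.5668, -0.311, 0.1007]
tcp_rot: [[-0.992, -0.123, -0.012], [-0.123, 0.992, 0.002], [0.011, 0.004, -1.0]]
force: [-13.6, -2.1, 6.5]
opening: 0.29
grasp_force: 30.0
```

```bash
python3 -c "
from h import *
st(SP)"
```

```text
t20.65 pos [ 0.5668 -0.311   0.1007] yaw7.09 Ftool [13.9 -0.4 -6.3] M [-0.46  2.44 -0.03] open0.290 g30.0 stand [ 20.9   0.4 100.7] tilt [ 0.011  0.004 -1.   ]
```

>>> send_rows:
  plan:
    - [255,0.002,0,0,0]
    - [255,0.003,0,0,0]
    - [255,0.003,0,0,0]
    - [255,0.004,0,0,0]
    - [255,0,0,0,0]
    - [255,0,0,0,0]

```text
time_s: 21.15
position: [0.5609, -0.3128, 0.1014]
tcp_rot: [[-0.993, -0.122, 0.001], [-0.122, 0.993, -0.0], [-0.001, -0.0, -1.0]]
force: [0.3, -0.7, -1.5]
opening: 0.291
grasp_force: 30.0
```

```bash
python3 -c "
from h import *
st(SP)"
```

```text
t21.15 pos [ 0.5609 -0.3128  0.1014] yaw6.99 Ftool [-0.2 -0.7  1.5] M [0.01 0.04 0.01] open0.291 g30.0 stand [ 14.8  -0.6 101.4] tilt [-0.001 -0.    -1.   ]
```

>>> send_rows:
  plan:
    - [255,0,0,0.0006,0]
    - [180,0,0,0,0]
    - [120,0,0,0,0]
    - [100,0,0,0,0]
    - [100,0,0,0,0]
    - [100,0,0,-0.01,0]
    - [100,0,0,-0.03,0]
    - [100,0,0,-0.035,0]
    - [100,0,0,0,0.079]
    - [100,0,0,0,0.079]
    - [100,0.001,0.034,0,0]
    - [100,0.001,0.034,0,0]
    - [100,0.001,0.034,0,0]
    - [100,0.001,0.034,0,0]
    - [100,0.001,0.034,0,0]
    - [100,0,0,0,0]
    - [100,0,0,0,0]

```text
time_s: 22.57
position: [0.5615, -0.1408, 0.177]
tcp_rot: [[-0.999, 0.032, 0.001], [0.032, 0.999, -0.001], [-0.001, -0.001, -1.0]]
force: [-0.1, 0.0, 0.4]
opening: 0.606
grasp_force: 0.0
```

```bash
python3 -c "
from h import *
st(CR); rel([.5615,-.143,.1008],-2)
b,d=capture('scene')
cv2.imwrite('pics/scene5.png',cv2.resize(b[170:320,230:400],None,fx=4,fy=4,interpolation=cv2.INTER_CUBIC)[:590,:790])
"
```

```text
t22.57 pos [ 0.5615 -0.1408  0.177 ] yaw-1.85 Ftool [ 0.1  0.  -0.4] M [-0.01 -0.    0.03] open0.606 g0.0 stand [ 44.    0.3 177. ] tilt [-0.001 -0.001 -1.   ]
turn first 0.003 then shift mm [-0.  -2.2 76.2]
```

View pics/scene5.png

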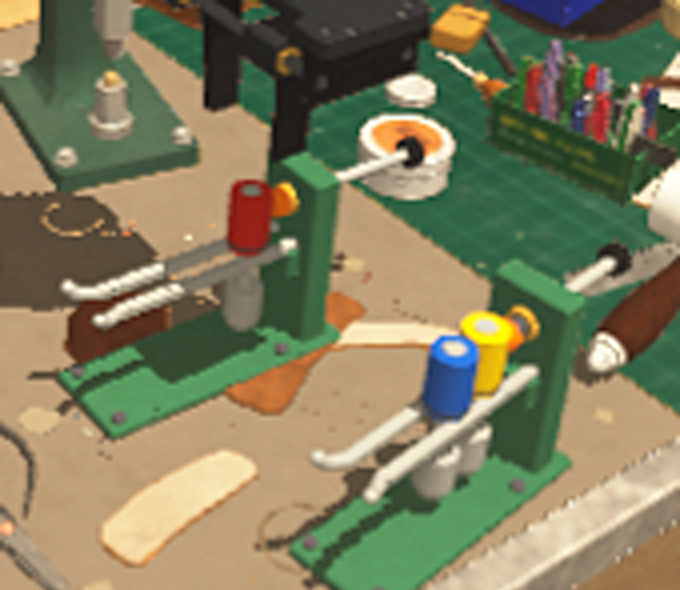

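Both front dies now hang on the spare hook, blue at crop (450,375) and yellow at (485,345). Red is alone at (250,215), so I grip it next.

>>> send_rows:
  plan:
    - [100,0,-0.001,0.03,0]
    - [100,0,0,0.03,0]
    - [130,0,0,0.016,0]
    - [150,0,0,0,0]
    - [170,0,0,0,0]
    - [174,0,0,0,0]
    - [178,0,0,0,0]
    - [178,0,0,0,0]
    - [178,0,0,0,0]

```text
time_s: 23.37
position: [0.5621, -0.1438, 0.1012]
tcp_rot: [[-0.999, 0.036, 0.002], [0.036, 0.999, -0.001], [-0.002, -0.001, -1.0]]
force: [-0.0, 1.7, 1.3]
opening: 0.313
grasp_force: 0.6
```

```bash
python3 -c "
from h import *
st(CR)"
```

```text
t23.37 pos [ 0.5621 -0.1438  0.1012] yaw-2.07 Ftool [ 0.1  1.7 -1.3] M [0.23 0.01 0.01] open0.313 g0.6 stand [ 44.7  -2.7 101.2] tilt [-0.002 -0.001 -1.   ]
```

>>> send_rows:
  plan:
    - [178,0,0.0008,0,0]
    - [190,0,0,0,0]
    - [255,0,0,0,0]
    - [255,0,0,0,0]
    - [255,0,0,0,0]

```text
time_s: 23.78
position: [0.5618, -0.1431, 0.1007]
tcp_rot: [[-0.999, 0.036, 0.001], [0.036, 0.999, -0.001], [-0.001, -0.001, -1.0]]
force: [-1.0, 1.3, 6.4]
opening: 0.292
grasp_force: 30.0
```

>>> send_rows:
  plan:
    - [255,0,0,-0.007,0]
    - [255,0,0,-0.007,0]
    - [255,0.01,0,0,0]
    - [255,0.015,0,0,0]
    - [255,0.015,0,0,0]

```text
time_s: 24.2
position: [0.5212, -0.1414, 0.1143]
tcp_rot: [[-0.999, 0.035, 0.001], [0.035, 0.999, -0.0], [-0.001, -0.0, -1.0]]
force: [-0.4, -0.6, -0.6]
opening: 0.289
grasp_force: 30.0
```

```bash
python3 -c "
from h import *
st(CR)"
```

```text
t24.20 pos [ 0.5212 -0.1414  0.1143] yaw-2.02 Ftool [ 0.4 -0.6  0.6] M [ 0.02 -0.   -0.02] open0.289 g30.0 stand [  3.8  -1.6 114.3] tilt [-0.001 -0.    -1.   ]
```

>>> send_rows:
  plan:
    - [255,0.015,0,0,0]
    - [255,0.015,0,0,0]
    - [255,0.015,0,0,0]
    - [255,0.015,0,0,0]
    - [255,0.015,0,0,0]
    - [255,0.015,0,0,0]
    - [255,0.015,0,0,0]
    - [255,0.015,0,0,0]
    - [255,0,0.01,-0.03,0]
    - [255,0,0.02,-0.03,0]

```text
time_s: 25.03
position: [0.4012, -0.1077, 0.1737]
tcp_rot: [[-0.999, 0.039, -0.004], [0.039, 0.999, 0.002], [0.004, 0.002, -1.0]]
force: [1.9, -0.6, -1.6]
opening: 0.291
grasp_force: 30.0
```

>>> send_rows:
  plan:
    - [255,-0.0042,0.03,0,0]
    - [255,-0.0042,0.035,0,0]
    - [255,-0.0042,0.035,0,0]
    - [255,-0.0042,0.035,0,0]
    - [255,-0.0042,0.035,0,0]
    - [255,-0.0042,0.035,0,0]
    - [255,-0.0042,0.035,0,0]
    - [255,-0.0042,0.035,0,0]
    - [255,-0.0042,0.026,0,0]
    - [255,-0.0042,0.01,0,0]
    - [255,0,0,0,0]
    - [255,0,0,0,0]

```text
time_s: 26.03
position: [0.4553, 0.2018, 0.1739]
tcp_rot: [[-0.999, 0.034, -0.001], [0.034, 0.999, -0.001], [0.001, -0.001, -1.0]]
force: [-1.0, 0.0, -0.4]
opening: 0.286
grasp_force: 30.0
```

```bash
python3 -c "
from h import *
st(); rel([.4552,.2022,.12],-2)
for n in ('scene','top'):
    b,d=capture(n);np.savez(n+'6.npz',b=b,d=d)
    P=cloud(n,d);X,Y,Z=P[...,0],P[...,1],P[...,2];H,S,V=cv2.split(cv2.cvtColor(b,cv2.COLOR_BGR2HSV))
    m=(X>.38)&(X<.53)&(Y>.13)&(Y<.27)&(Z>.024)&(Z<.036)
    q=P[m]; print(n,'block',len(q),cv2.minAreaRect(q[:,:2].astype(np.float32)*1000))
    m=(X>.40)&(X<.50)&(Y>.15)&(Y<.25)&(Z>.06)&(Z<.16)
    for z0 in (.10,.11,.12,.125):
        q=P[m&(abs(Z-z0)<.005)]
        if len(q): print(n,z0,len(q),q.min(0).round(4),q.max(0).round(4))
b=np.load('scene6.npz')['b'];cv2.imwrite('pics/scene6.png',cv2.resize(b[150:235,140:260],None,fx=6,fy=6,interpolation=cv2.INTER_CUBIC))
"
```

```text
t26.03 pos [0.4553 0.2018 0.1739] yaw-1.97 Ftool [1.  0.  0.4] M [-0.03 -0.03 -0.  ] open0.286 g30.0 stand  tilt [ 0.001 -0.001 -1.   ]
turn first 0.001 then shift mm [ 0.1  0.4 53.9]
scene block 469 ((456.56549072265625, 201.45254516601562), (89.03165435791016, 87.91141510009766), 10.099745750427246)
scene 0.1 23 [0.4444 0.187  0.0953] [0.4633 0.1998 0.1048]
scene 0.11 23 [0.4439 0.1842 0.1055] [0.4638 0.203  0.115 ]
scene 0.12 38 [0.4446 0.1874 0.1151] [0.4671 0.2133 0.1242]
scene 0.125 30 [0.4446 0.1874 0.1203] [0.4671 0.2133 0.1292]
top block 52 ((493.25823974609375, 188.5370330810547), (18.562477111816406, 40.91200637817383), 0.6115552186965942)
```

View pics/scene6.png

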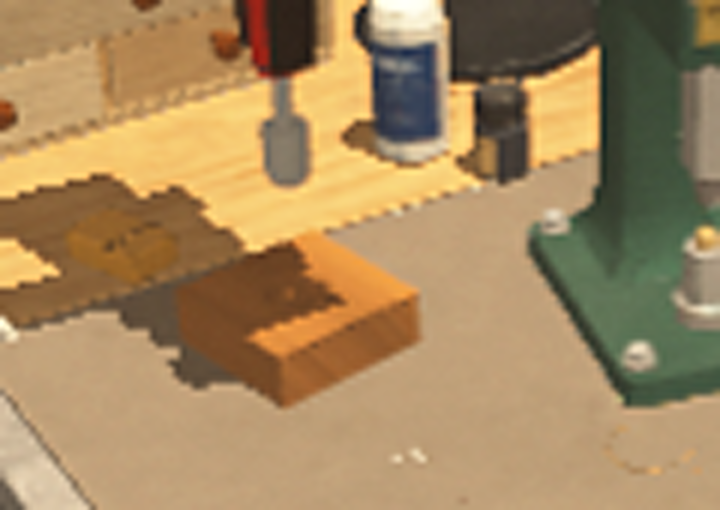

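The die hangs over the block: its underside centre is at about crop (287,180), and the diagonals of the block's top meet at about (298,292). I'll compare the two by rays.

```bash
python3 -c "
from h import *
o=lambda u,v:[140+(u+.5)/6-.5,150+(v+.5)/6-.5]
print(on_plane('scene',[o(298,292)],.03),on_plane('scene',[o(287,180),o(262,170),o(312,170)],.0932))
C=on_plane('scene',[o(178,292),o(312,232),o(420,292),o(283,357)],.03);print(C.round(4),C.mean(0))
f=np.load('top0.npz');b=f['b'].astype(int);g=b[225:247,170:200].sum(2)
H,S,V=cv2.split(cv2.cvtColor(f['b'],cv2.COLOR_BGR2HSV))
m=((H<20)&(S>130)).astype(np.uint8);k,lab,s,ce=cv2.connectedComponentsWithStats(m)
i=lab[240,175];print(s[i],ce[i],on_plane('top',[ce[i]],.03));r=cv2.minAreaRect(np.argwhere(lab==i)[:,::-1].astype(np.float32));print(r,on_plane('top',[r[0]],.03))
"
```

```text
[[0.45538491 0.19952931 0.03      ]] [[0.454627   0.2001339  0.0932    ]
 [0.44890559 0.21558571 0.0932    ]
 [0.46914334 0.20254788 0.0932    ]]
[[0.4059 0.2316 0.03  ]
 [0.4875 0.2482 0.03  ]
 [0.5058 0.1669 0.03  ]
 [0.4234 0.151  0.03  ]] [0.45566194 0.19942124 0.03      ]
[166 220  33  32 815] [182.24785276 235.57300613] [[0.45443676 0.20431379 0.03      ]]
((182.19810485839844, 235.5565948486328), (28.073286056518555, 29.05615997314453), 79.3803482055664) [[0.45448655 0.20446841 0.03      ]]
```

>>> send_rows:
  plan:
    - [255,0,0,0.02,0]
    - [255,0,0,0.02,0]
    - [255,0,0,0.015,0]
    - [255,0,0,0.006,0]
    - [255,0,0,0.003,0]
    - [255,0,0,0.003,0]
    - [255,0,0,0,0]
    - [255,0,0,0,0]

```text
time_s: 26.8
position: [0.4561, 0.202, 0.1075]
tcp_rot: [[-0.999, 0.036, 0.001], [0.036, 0.999, 0.0], [-0.001, 0.0, -1.0]]
force: [-0.1, -0.5, -1.4]
opening: 0.291
grasp_force: 30.0
```

```bash
python3 -c "
from h import *
st()"
```

```text
t26.80 pos [0.4561 0.202  0.1075] yaw-2.08 Ftool [ 0.1 -0.5  1.4] M [-0.    0.04  0.04] open0.291 g30.0 stand  tilt [-0.001  0.    -1.   ]
```

>>> send_rows:
  plan:
    - [255,0,0,0.003,0]
    - [255,0,0,0.003,0]
    - [255,0,0,0.002,0]
    - [255,0,0,0,0]
    - [255,0,0,0,0]

```text
time_s: 27.22
position: [0.4555, 0.2022, 0.0988]
tcp_rot: [[-0.999, 0.036, -0.0], [0.036, 0.999, -0.0], [0.0, -0.0, -1.0]]
force: [0.6, -0.7, -1.0]
opening: 0.294
grasp_force: 30.0
```

>>> send_rows:
  plan:
    - [255,0,0,0.001,0]
    - [255,0,0,0.0015,0]
    - [255,0,0,0,0]
    - [255,0,0,0,0]

```text
time_s: 27.55
position: [0.4559, 0.2022, 0.0967]
tcp_rot: [[-0.999, 0.036, 0.001], [0.036, 0.999, 0.0], [-0.001, 0.0, -1.0]]
force: [-0.5, 0.4, 3.0]
opening: 0.29
grasp_force: 30.0
```

```bash
python3 -c "
from h import *
st()"
```

```text
t27.55 pos [0.4559 0.2022 0.0967] yaw-2.05 Ftool [ 0.5  0.4 -3. ] M [0.06 0.05 0.1 ] open0.290 g30.0 stand  tilt [-0.001  0.    -1.   ]
```

The red die stands on the pocket floor. I'll release it, rise clear and check.

>>> send_rows:
  plan:
    - [220,0,0,0,0]
    - [170,0,0,0,0]
    - [120,0,0,0,0]
    - [100,0,0,0,0]
    - [100,0,0,0,0]
    - [100,0,0,-0.01,0]
    - [100,0,0,-0.03,0]
    - [100,0,0,-0.035,0]
    - [100,0.02,0,-0.03,0]
    - [100,0.03,0,0,0]
    - [100,0,0,0,0]
    - [100,0,0,0,0]

```text
time_s: 28.55
position: [0.404, 0.2039, 0.2024]
tcp_rot: [[-0.999, 0.035, 0.0], [0.035, 0.999, 0.0], [-0.0, 0.0, -1.0]]
force: [1.0, -0.8, 0.3]
opening: 0.61
grasp_force: 0.0
```

```bash
python3 -c "
from h import *
st()
b,d=capture('scene')
A=cv2.resize(b[150:235,140:260],None,fx=3.3,fy=3.3,interpolation=cv2.INTER_CUBIC);B=cv2.resize(b[205:290,290:410],None,fx=3.3,fy=3.3,interpolation=cv2.INTER_CUBIC)
cv2.imwrite('pics/scene7.png',np.hstack([A,B]))
P=cloud('scene',d);q=P[(abs(P[...,0]-.4555)<.02)&(abs(P[...,1]-.2)<.02)&(P[...,2]>.1)&(P[...,2]<.13)];print('red top z',q[:,2].max())
"
```

```text
t28.55 pos [0.404  0.2039 0.2024] yaw-2.00 Ftool [-1.  -0.8 -0.3] M [ 0.02 -0.06  0.01] open0.610 g0.0 stand  tilt [-0.  0. -1.]
red top z 0.11763881007374344
```

View pics/scene7.png

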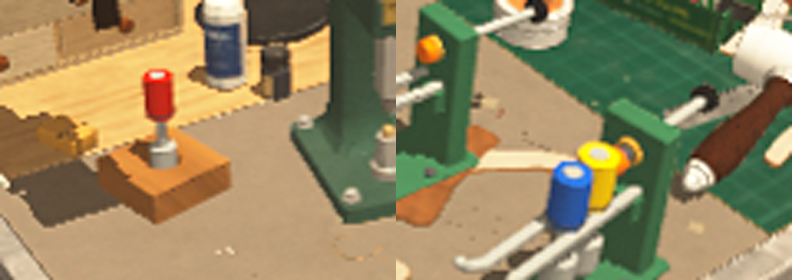

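The red die stands upright in the pocket (158,115), and blue (571,195) and yellow (600,175) hang on the spare hook. The robot is clear of everything, so I'm handing in.

```bash
python3 -c "
from rig import *
print(hand_in())"
```

```text
the job is handed in; nothing more can be done
None
```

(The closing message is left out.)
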